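# Slide the lidded dish between the soup kettles onto the warming glass

## Task

Push the lidded white dish along the bench, narrow end first, through the narrow gap between the two built-in soup kettles and on until the whole dish stands on the black warming glass behind them. Slide it with the fingers only: do not lift or tip it, do not jam it against the kettles, and leave the pepper mill and the squeeze bottle where they stand.

Things in the scene. Friction and masses are not known exactly. Their poses are not given: they have to be found in the camera images.
- dish: Oblong white lidded dish, 100 mm wide (own x), 150 mm long (own y), 62 mm high, 85 with knob. Loose, 0.5 to 0.9 kg; the lid is fast to it. Sides upright and flat up to 46 mm, edges rounded 8 mm, lid set back 2 mm. Origin: centre of its underside. Starts on the kettles' -y side, 210 to 260 mm before the gap, up to 60 mm beside the gap's centre line and turned up to 30 degrees; either end may lead.
- kettles: Two round steel soup kettles built into the bench (fixed, lids too): upright collars 170 mm across, 45 mm high, domed lids up to 72 mm, knobs up to 98 mm. Origin: middle of the gap, at bench level. Kettle centres lie 139 mm from it along own -x (robot side) and +x (far side): the gap is 108 mm at its narrowest, at y = 0. Own +y is the way through, towards the glass.
- glass: Oblong black warming glass with a thin bright steel rim (outside these sizes), 180 mm (own x) by 190 mm (own y), flush with the bench and fixed: nothing to climb. Origin: its centre. It lies behind the gap, 200 to 240 mm along the kettles' +y, up to 20 mm to either side and turned up to 5 degrees from the kettles.
- corner_a (a point): corner of the dish's outline at bench level, at +50, +75 mm in the dish's x, y
- corner_b (a point): corner of the dish's outline at -50, +75 mm
- corner_c (a point): corner of the dish's outline at +50, -75 mm
- corner_d (a point): corner of the dish's outline at -50, -75 mm
- mill: Dark wooden pepper mill, 56 mm across, 166 mm high, loose, to be left alone. Origin: centre of its underside. Stands on the far (+x) side of the dish's starting place.
- squeeze: Clear squeeze bottle with white pointed nozzle, 56 mm across, 177 mm high, loose, to be left alone. Origin: centre of its underside. Stands on the far (+x) side of the glass.
Mind the look-alikes: they are no part of the job. Leave any blue or turquoise look-alike of the dish alone.

How it is judged:
By the outcome, as a careful person would: the job done as asked, in the order asked, and still so for the second after the job is handed in, with the robot touching nothing.
It also fails if it takes over 64 s, if anything falls off the work surface, if the arm or the gripper's body presses on something with over 40 N, if the wrist force passes 120 N, or if a joint passes its speed limit or range.

## Robot

A 6-joint arm with a two-finger parallel gripper is mounted at the origin on the work surface. World frame = base frame: x ahead of the robot, y to its left, z up, the work surface at z = 0. Lengths are in m, angles in rad, forces in N, time in s.
With the tool pointing down it reaches from about 0.4 to 0.825 m from the base axis. Payload 7 kg.
Tool frame: the origin (TCP) lies at the very end of the fingers, on their centre line; the grasp point (between the pads) lies 19 mm behind it; z points along the fingers, y is the direction in which the jaws open and shut (so a half turn about z gives the same grasp; the last joint's range is limited). The gripper opens to 88 mm and grips with 3 to 60 N. Pads are 19 mm wide; open, the fingers measure 130 mm over their backs; the gripper's body (78 mm by 193 mm) begins 47 mm behind the grasp point.
Start: joints at [1.437, 0.359, 0.012, 0, -1.224, -0.288], TCP at [0.276, 0.616, 0.188] pointing down, gripper open.
Joint ranges: [-3.07, 3.07], [-1.43, 2.12], [-1.02, 1.25], [-3.03, 1.67], [-3.05, -0], [-3.03, 3.03]. Speed limits (rad/s): [2.39, 2.39, 3.01, 3.14, 3.14, 3.14].

## Interface

Orientations are given as [roll, pitch, yaw] about the fixed x, y, z axes, in that order (R = Rz(yaw) Ry(pitch) Rx(roll)).
In Python, from station import arm, eyes, job, outline_of gives the robot as it stands.
- The arm moves only by the tool apply_moves, never from a script. Its argument "moves" is a list of rows, each a list of 5 numbers: the opening, from -1 (shut) to 1 (fully open), then the shift along the tool's x, y, z in m, then the turn about the tool's z in rad. A call has 1 to 12 rows; each row shifts and turns the commanded pose from where the row before left it, along the tool's axes as they then stand; what a row does not reach is not made up. A row lasts 1/12 s, in which the tool goes at most 41.7 mm and 7.16 degrees, less where a joint would pass 70% of its speed; a pose out of reach is approached as far as the arm can. A call with a gripper value outside its range is refused whole. The fingers move at their own pace and stop on an object; "newtons" is the grip in N (left out, the last holds). Time passes only in rows, so rows that do not move let the fingers close. It gives the time, the measured TCP pose, the force and the opening at its end, in the units of the state.
- arm.get_state(): the state, without advancing time (a new reading comes with each control period).
- eyes.grab_frame(name): name is "side" or "top"; returns a dict with "color" (480x640x3 uint8, red, green, blue), "z_map" (480x640 float32, m along the optical axis (not along the pixel's ray), 0 where there is no reading), "camera_matrix" (3x3 intrinsics, pixels), "extrinsics" (4x4, takes a point from camera to world coordinates). Camera axes: x right, y up, looking along -z (the intrinsics and any distortion apply to the point x, -y, -z); pixel columns grow to the right and rows downward; lengths in m; the calibration is good to about 2 mm. A picture is of the moment at which its call begins.
- job.job_done(): hands the job in, once; it reports no verdict.
Trained networks look in a picture, given as the dict that the camera call returned (one of the last four; its "shot" number tells which), for a name from the list of things; names that differ only in an ending like _2 or _b are one class to them, and where a whole thing is asked for, a point or a joint stands for the part that bears it (a point fixed in the world has none). Each returns a list of dicts, best first, with "score" (0 to 1); they miss things now and then, are a little off and sometimes report something else, mostly with a low value. They report only what shows in the picture. A call takes as long as a camera call. They do not tell look-alikes from the thing itself.
- outline_of(label, picture): "region" (480x640 bool, what is visible of it) and "extent" ([left, top, right, bottom] in pixels, round what is visible of it).
The state is a dict: "t": time; "q": joint angles; "qd": joint speeds; "joint_efforts": joint torques, N m; "eef_pos": TCP position; "ee_rot": TCP orientation; "force": force on the tool from outside, world axes, zero at the start; "moment": the same for the moment, N m; "width": finger opening in m.
Only numpy, scipy, OpenCV 4.12 (cv2) and the standard library are available. Lean on these libraries where they do the work, as an engineer would, in place of code of your own. Each camera call takes 0.05 s, during which the arm holds its last target.

## Working session

There is one attempt and no reset: what is moved stays moved. The work goes in short steps, Python scripts to look and compute and a tool call to move; the robot and the scene stay as the last step left them, time stands still between calls to the robot, and variables do not carry over. Pictures are saved under pics/ and viewed, and the job is handed in when it is done.

Besides the shell and the picture viewer there is one more tool, called after "Request:" as name([rows], argument=value, ...), one row to a line, values as JSON. apply_moves: Moves the arm, as the interface text tells. Its arguments: {"type":"object","properties":{"moves":{"type":"array","items":{"type":"array","items":{"type":"number"}}},"newtons":{"type":"number"}},"required":["moves"]}

```bash
ls; mkdir -p pics; python3 - <<'E'
from station import arm, eyes, job, outline_of
import cv2,numpy as np,pickle
s=arm.get_state(); print(s)
for n in ("top","side"):
    f=eyes.grab_frame(n); cv2.imwrite(f"pics/{n}0.png",f["color"][:,:,::-1]); pickle.dump(f,open(f"{n}0.pkl","wb"))
    print(n,f["camera_matrix"].tolist(),np.round(f["extrinsics"],3).tolist(),[k for k in f])
    for l in ("dish","kettles","glass","mill","squeeze"):
        print(l,[(round(r["score"],2),r["extent"]) for r in outline_of(l,f)])
E
```

```text
pics
{'t': 0.0, 'q': array([ 1.43706961e+00,  3.59371350e-01,  1.10513374e-02, -3.45890418e-04,
       -1.22408490e+00, -2.88087990e-01]), 'qd': array([-0.00013491, -0.00159085,  0.00123838, -0.00117914,  0.00226637,
        0.00030831]), 'joint_efforts': array([ 1.62910026e-03, -5.82714415e+01,  2.93058836e+01,  6.99696198e+00,
        6.97512121e-03, -1.62443766e-04]), 'eef_pos': array([0.27616903, 0.61531368, 0.18723027]), 'ee_rot': array([ 3.13995797e+00, -1.45316187e-04, -4.21932382e-01]), 'force': array([-0.12247687, -0.31877927,  0.39520638]), 'moment': array([-0.00674205, -0.02405399,  0.0397205 ]), 'width': 0.087476404102668}
top [[438.58731868754086, 0.0, 314.69507157672393], [0.0, 438.58731868754086, 243.40756256055158], [0.0, 0.0, 1.0]] [[0.018, 0.994, -0.108, 0.462], [-0.999, 0.022, 0.035, -0.106], [0.038, 0.107, 0.994, 1.02], [0.0, 0.0, 0.0, 1.0]] ['color', 'z_map', 'camera_matrix', 'extrinsics', 'shot']
dish [(0.96, [319.2, 235.2, 394.1, 286.7]), (0.66, [461.5, 308.2, 542.2, 362.4]), (0.65, [362.2, 128.9, 431.3, 205.2]), (0.58, [372.7, 313.9, 433.4, 394.2])]
kettles [(
[... 176 characters left out ...]
19, [318.3, 235.7, 390.3, 283.6])]
side [[483.4333618626981, 0.0, 317.56816276886565], [0.0, 483.4333618626981, 248.83240570168815], [0.0, 0.0, 1.0]] [[0.707, 0.35, -0.615, -0.075], [-0.707, 0.355, -0.611, -0.746], [0.004, 0.867, 0.498, 0.57], [0.0, 0.0, 0.0, 1.0]] ['color', 'z_map', 'camera_matrix', 'extrinsics', 'shot']
dish [(0.95, [263.3, 315.7, 362.4, 418.8]), (0.9, [306.7, 254.7, 397.3, 324.0]), (0.79, [410.9, 236.1, 493.5, 289.7]), (0.68, [393.2, 374.3, 527.7, 480.0])]
kettles [(0.81, [174.0, 200.9, 356.4, 312.7]), (0.66, [309.1, 253.1, 395.1, 323.6])]
glass [(0.67, [154.2, 207.9, 262.5, 252.2])]
mill [(0.8, [362.3, 183.7, 392.0, 255.2])]
squeeze [(0.76, [266.7, 154.1, 290.0, 219.0])]
```

View pics/top0.png

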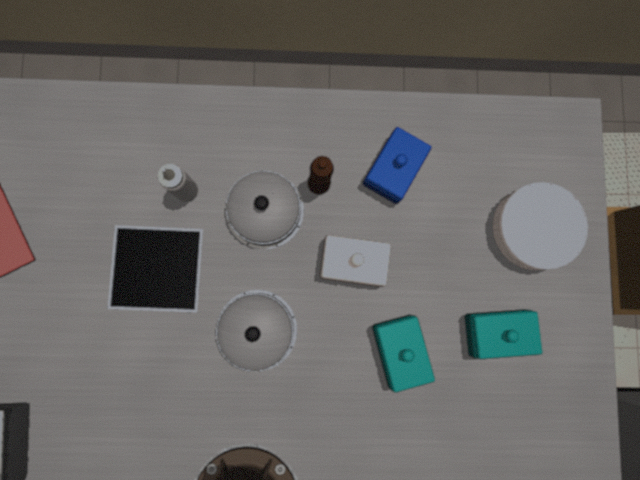

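View pics/side0.png

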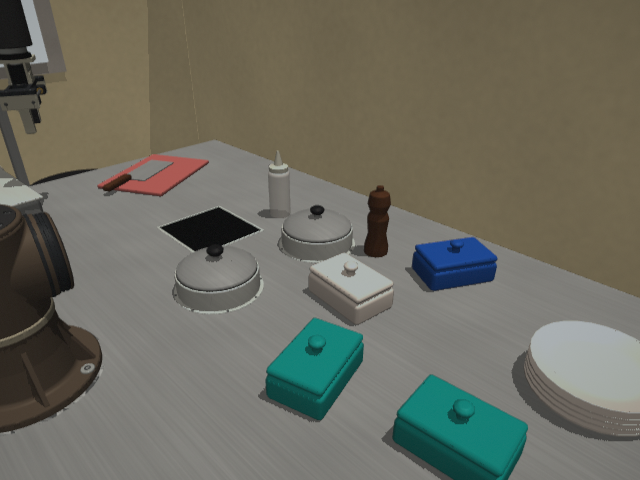

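The dish is the white one at (355,260) in the top view. The gap is at about (260,270) and the glass at (157,268). The two turquoise dishes and the blue one are look-alikes.

```bash
cat > h.py <<'E'
import numpy as np, cv2
from scipy.optimize import least_squares
def world(f):
    z=f["z_map"]; K=f["camera_matrix"]; E=f["extrinsics"]
    v,u=np.mgrid[0:480,0:640]
    p=np.stack([(u-K[0,2])/K[0,0]*z,-(v-K[1,2])/K[1,1]*z,-z,np.ones_like(z)],-1)
    w=(p@E.T)[...,:3]; w[z<=0]=np.nan
    return w
def rect(pts):
    r=cv2.minAreaRect(pts[:,:2].astype(np.float32)*1000)
    return r
def proj(f,P):
    E=np.linalg.inv(f["extrinsics"]);K=f["camera_matrix"]
    c=np.c_[P,np.ones(len(P))]@E.T
    return np.c_[K[0,0]*c[:,0]/-c[:,2]+K[0,2],K[1,1]*-c[:,1]/-c[:,2]+K[1,2]]
def rayz(f,uv,z):
    E=f["extrinsics"];K=f["camera_matrix"]
    uv=np.asarray(uv,float)
    d=np.c_[(uv[:,0]-K[0,2])/K[0,0],-(uv[:,1]-K[1,2])/K[1,1],-np.ones(len(uv))]@E[:3,:3].T
    o=E[:3,3]
    return o+d*((z-o[2])/d[:,2])[:,None]
E
python3 - <<'E'
from h import *
import pickle
for n in("top","side"):
    f=pickle.load(open(n+"0.pkl","rb")); w=world(f); c=f["color"].astype(int)
    print(n,"valid",np.isfinite(w[...,0]).mean())
    # bench plane
    if n=="top":
        print("bench z",np.nanmedian(w[300:380,100:200,2]),np.nanstd(w[300:380,100:200,2]), "right",np.nanmedian(w[250:290,420:480,2]))
    def show(nm,m):
        p=w[m];p=p[np.isfinite(p[:,0])];print(nm,len(p),np.round(np.nanpercentile(p,[1,50,99],axis=0),3).tolist());return p
    b=dict(top=(310,225,400,295),side=(300,245,400,330))[n]
    m=np.zeros((480,640),bool);m[b[1]:b[3],b[0]:b[2]]=1
    # dish lid: height 0.05..0.07
    ml=m&(w[...,2]>.050)&(w[...,2]<.070)
    ml=cv2.morphologyEx(ml.astype(np.uint8),cv2.MORPH_OPEN,np.ones((3,3)))>0
    p=show("lid",ml);print(rect(p))
    wh=m&(c.min(-1)>150); p=show("white",wh)
    # kettles
    for nm,g in(("near",(0.36,0.)),("far",(.64,.0))): pass
f=pickle.load(open("top0.pkl","rb"));w=world(f)
for uv in [(256,332),(253,334),(264,208),(261,203),(355,260),(157,268),(320,165),(172,172)]:
    print(uv,np.round(w[uv[1],uv[0]],3))
E
```

```text
top valid 0.9958821614583333
bench z -0.0010636056243253922 0.0018801451985853107 right -0.001008111903769926
lid 2694 [[0.482, -0.303, 0.055], [0.531, -0.23, 0.061], [0.582, -0.16, 0.065]]
((532.01513671875, -231.82318115234375), (145.95346069335938, 95.9952392578125), 83.22467041015625)
white 404 [[0.488, -0.3, 0.057], [0.533, -0.227, 0.061], [0.579, -0.164, 0.084]]
side valid 0.995859375
lid 2423 [[0.36, -0.326, 0.052], [0.514, -0.257, 0.062], [0.578, -0.163, 0.065]]
((496.6502685546875, -264.8952941894531), (255.16448974609375, 158.65438842773438), 42.77720260620117)
white 1900 [[0.482, -0.307, 0.002], [0.525, -0.248, 0.062], [0.581, -0.092, 0.085]]
(256, 332) [ 0.376 -0.021  0.095]
(253, 334) [ 0.372 -0.015  0.097]
(264, 208) [ 0.636 -0.03   0.093]
(261, 203) [ 0.647 -0.023  0.094]
(355, 260) [ 0.53  -0.227  0.082]
(157, 268) [ 0.508  0.219 -0.002]
(320, 165) [ 0.714 -0.145  0.16 ]
(172, 172) [0.695 0.152 0.149]
```

```bash
python3 - <<'E'
from h import *
import pickle
F={n:pickle.load(open(n+"0.pkl","rb")) for n in("top","side")}
W={n:world(f) for n,f in F.items()}
cs=[]
for g in((.376,-.02),(.642,-.026)):
    for n in W:
        P=W[n].reshape(-1,3);P=P[np.isfinite(P[:,0])]
        c=np.array(g)
        for it in range(5):
            r=np.hypot(*(P[:,:2]-c).T)
            k=P[(r<.083)&(P[:,2]>.048)&(P[:,2]<.0745)&(r>.022)]
            fun=lambda q:(lambda r2:k[:,2]-(q[2]+q[3]*r2+q[4]*r2**2))(((k[:,0]-q[0])**2+(k[:,1]-q[1])**2)/.0064)
            s=least_squares(fun,[*c,.072,-.02,0],loss="soft_l1",f_scale=.002);c=s.x[:2]
        kn=P[(r<.02)&(P[:,2]>.088)]
        # outline at collar
        co=P[(r<.1)&(r>.07)&(P[:,2]>.02)&(P[:,2]<.06)]
        # ring outer boundary via min enclosing circle
        ro=P[(r<.095)&(P[:,2]>.03)&(P[:,2]<.06)]
        (x,y),R=cv2.minEnclosingCircle(ro[:,:2].astype(np.float32))
        print(n,g,np.round(c,4),len(k),"knob",kn[:,:2].mean(0).round(4),len(kn),"encl",round(x,4),round(y,4),round(R,4),"rms",np.std(s.fun).round(4))
f=F["top"]; w=W["top"]; c=f["color"].astype(int)
blk=(c.max(-1)<45).astype(np.uint8); blk[:, :90]=0; blk[:215]=0; blk[325:]=0; blk[:,215:]=0
cn,_=cv2.findContours(blk,cv2.RETR_EXTERNAL,cv2.CHAIN_APPROX_NONE); cn=max(cn,key=cv2.contourArea)[:,0]
g=rayz(f,cn,0.); print("glass",rect(g))
E
```

```text
top (0.376, -0.02) [ 0.3716 -0.0126] 4026 knob [ 0.3719 -0.0133] 203 encl 0.3717 -0.0125 0.085 rms 0.0017
side (0.376, -0.02) [ 0.3722 -0.0123] 2455 knob [ 0.368  -0.0182] 146 encl 0.3703 -0.0159 0.085 rms 0.0014
top (0.642, -0.026) [ 0.6494 -0.0223] 3673 knob [ 0.6483 -0.0228] 186 encl 0.6492 -0.0223 0.0853 rms 0.0017
side (0.642, -0.026) [ 0.65   -0.0218] 1593 knob [ 0.6444 -0.0273] 94 encl 0.6467 -0.025 0.0849 rms 0.0016
glass ((507.8912048339844, 222.2288818359375), (183.7082061767578, 174.07801818847656), 88.8025131225586)
```

Request:
apply_moves([
  [1,0,0,-0.005,-0.097],
  [1,0,0,-0.005,-0.097],
  [1,0,0,-0.005,-0.097],
  [1,0,0,-0.005,-0.097],
  [1,0.015,0.035,0,0],
  [1,0.015,0.035,0,0],
  [1,0.015,0.035,0,0],
  [1,0.015,0.035,0,0],
  [1,0.015,0.035,0,0],
  [1,0.015,0.035,0,0],
  [1,0.015,0.035,0,0],
  [1,0.015,0.035,0,0],
])

```text
t: 1.6
eef_pos: [0.3871, 0.3302, 0.2085]
ee_rot: [-3.141, -0.0, -0.033]
force: [1.1, 0.2, -0.0]
width: 0.0878
```

Request:
apply_moves([
  [1,0.015,0.035,0,0],
  [1,0.015,0.035,0,0],
  [1,0.015,0.035,0,0],
  [1,0.015,0.035,0,0],
  [1,0.015,0.035,0,0],
  [1,0.015,0.035,0,0],
  [1,0.015,0.035,0,0],
  [1,0.015,0.035,0,0],
  [1,0.015,0.035,0,0],
  [1,0.015,0.035,0,0],
  [1,0.015,0.035,0,0],
  [1,0.015,0.035,0,0],
])

```text
t: 2.6
eef_pos: [0.5529, -0.0959, 0.2085]
ee_rot: [-3.141, -0.001, -0.034]
force: [1.4, 0.9, 0.1]
width: 0.0874
```

Request:
apply_moves([
  [1,0.015,0.035,0,0],
  [1,0.015,0.035,0,0],
  [1,0.015,0.035,0,0],
  [1,0.015,0.035,0,0],
  [1,0,0,0,0],
  [1,0,0,0,0],
])

```text
t: 3.1
eef_pos: [0.6076, -0.2379, 0.207]
ee_rot: [-3.141, 0.002, -0.037]
force: [-0.8, 0.8, -0.9]
width: 0.0873
```

```bash
cat >> h.py <<'E'
O=np.array([.5107,-.0173]); ex=np.array([.99942,-.0342]); ey=np.array([.0342,.99942])
def kf(p):
    d=np.asarray(p)[...,:2]-O; return np.stack([d@ex,d@ey],-1)
def st():
    from station import arm
    s=arm.get_state(); print("t",round(s["t"],2),"K",kf(s["eef_pos"]).round(4),"z",s["eef_pos"][2].round(4),"rot",s["ee_rot"].round(3),"yawrel",round(s["ee_rot"][2]+.0342,4),"F",(s["force"]).round(1),"w",round(s["width"],4),"q",s["q"].round(2))
def shot(n,name):
    from station import eyes
    f=eyes.grab_frame(n); cv2.imwrite(f"pics/{name}.png",f["color"][:,:,::-1]); return f
E
python3 - <<'E'
from h import *
st()
f=shot("top","a1"); w=world(f)
P=w.reshape(-1,3)
m=P[(abs(P[:,0]-.70)<.08)&(abs(P[:,1]+.14)<.06)&(P[:,2]>.03)&(P[:,2]<.2)]
print(np.percentile(kf(m),[1,5,50,95,99],axis=0).round(3),m[:,2].max())
E
```

```text
t 3.1 K [ 0.1044 -0.2171] z 0.207 rot [-3.141e+00  2.000e-03 -3.700e-02] yawrel -0.0029 F [-0.8  0.8 -0.9] w 0.0873 q [-0.07  0.31 -0.01 -0.   -1.25  1.61]
[[ 0.113 -0.132]
 [ 0.117 -0.128]
 [ 0.17  -0.077]
 [ 0.198 -0.059]
 [ 0.208 -0.057]] 0.14648683424708853
```

View pics/a1.png

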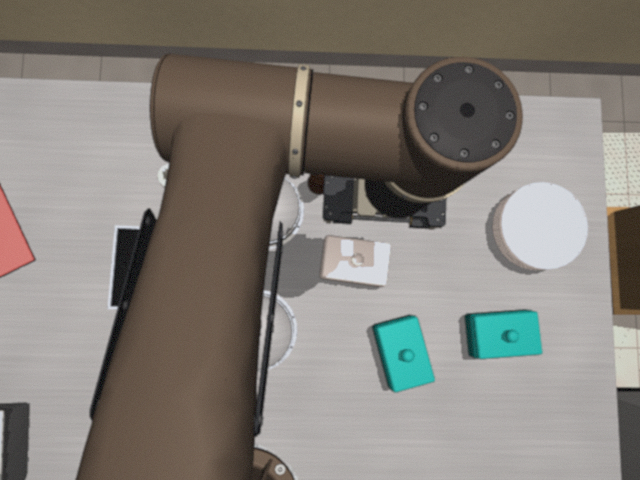

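Request:
apply_moves([
  [1,0.003,0,0.02,0],
  [1,0,0,0.02,0],
  [1,0,0,0.02,0],
  [1,0,0,0.02,0],
  [1,0,0,0.02,0],
  [1,0,0,0.02,0],
  [1,0,0,0.02,0],
  [1,0,0,0.02,0],
  [1,0,0,0.015,0],
  [1,0,0,0.01,0],
  [1,0,0,0,0],
  [1,0,0,0,0],
])

```text
t: 4.15
eef_pos: [0.6109, -0.2353, 0.0236]
ee_rot: [3.141, 0.0, -0.033]
force: [0.2, -0.4, 1.1]
width: 0.0875
```

```bash
cat >> h.py <<'E'
def dish(f,lo=.052,hi=.068,box=None):
    w=world(f); c=f["color"].astype(int)
    k=kf(w)
    m=(w[...,2]>lo)&(w[...,2]<hi)&(c.max(-1)-c.min(-1)<45)&(c.min(-1)>60)
    if box is not None: m&=(k[...,0]>box[0])&(k[...,0]<box[1])&(k[...,1]>box[2])&(k[...,1]<box[3])
    m=cv2.morphologyEx(m.astype(np.uint8),cv2.MORPH_OPEN,np.ones((3,3)))
    n,l,s,_=cv2.connectedComponentsWithStats(m); i=1+np.argmax(s[1:,4])
    return cv2.minAreaRect(k[l==i].astype(np.float32)*1000), s[i,4]
E
python3 - <<'E'
from h import *
st()
f=shot("top","a2"); print(dish(f,box=(-.1,.13,-.33,-.1)))
f=shot("side","a2s")
E
```

```text
t 4.15 K [ 0.1076 -0.2144] z 0.0236 rot [ 3.141  0.    -0.033] yawrel 0.0016 F [ 0.2 -0.4  1.1] w 0.0875 q [-0.07  0.46 -0.23  0.   -0.88  1.61]
(((28.54631805419922, -213.75625610351562), (145.94183349609375, 95.93183898925781), 85.14239501953125), np.int32(2682))
```

View pics/a2s.png

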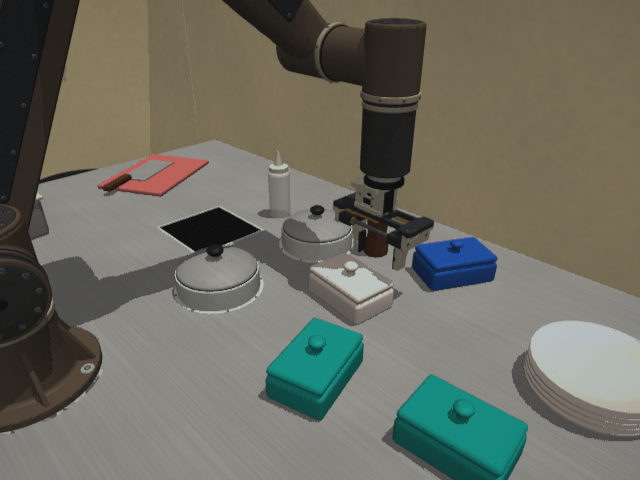

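View pics/a2.png

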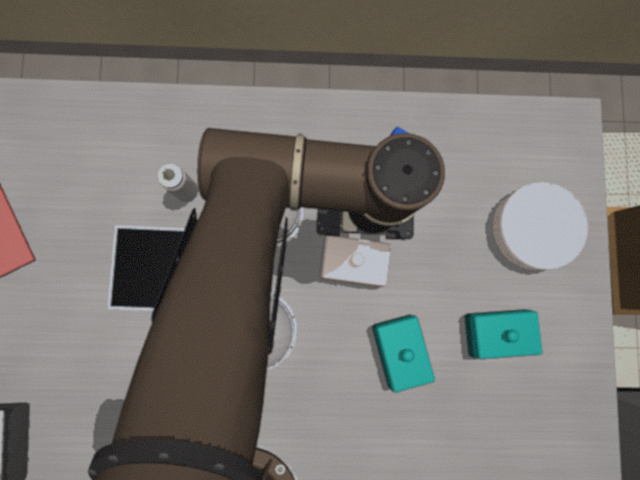

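Request:
apply_moves([
  [1,-0.005,0,0.003,0],
  [1,-0.005,0,0,0],
  [1,-0.004,0,0,0],
  [1,-0.003,0,0,0],
  [1,-0.003,0,0,0],
  [1,-0.003,0,0,0],
  [1,-0.003,0,0,0],
  [1,-0.003,0,0,0],
  [1,-0.003,0,0,0],
  [1,-0.003,0,0,0],
  [1,-0.003,0,0,0],
  [1,-0.002,0,0,0],
])

```text
t: 5.25
eef_pos: [0.5716, -0.235, 0.0208]
ee_rot: [3.141, -0.002, -0.033]
force: [5.0, -0.5, 2.1]
width: 0.0876
```

```bash
python3 - <<'E'
from h import *
st()
f=shot("top","a3"); print(dish(f,box=(-.1,.13,-.33,-.1)))
E
```

```text
t 5.25 K [ 0.0684 -0.2155] z 0.0208 rot [ 3.141e+00 -2.000e-03 -3.300e-02] yawrel 0.001 F [ 5.  -0.5  2.1] w 0.0876 q [-0.07  0.42 -0.32  0.   -0.83  1.61]
(((3.5344696044921875, -217.97183227539062), (146.10496520996094, 80.8884048461914), 89.83806610107422), np.int32(2178))
```

Request:
apply_moves([
  [1,-0.003,0,0,0],
  [1,-0.003,0,0,0],
  [1,-0.003,0,0,0],
  [1,-0.002,0,0,0],
  [1,0,0,0,0],
  [1,0,0,0,0],
])

```text
t: 5.8
eef_pos: [0.5602, -0.2345, 0.0205]
ee_rot: [3.141, -0.001, -0.033]
force: [4.7, -0.3, 4.6]
width: 0.0875
```

```bash
python3 - <<'E'
from h import *
st()
f=shot("top","a4"); print(dish(f,box=(-.1,.13,-.33,-.1)))
E
```

```text
t 5.8 K [ 0.0569 -0.2154] z 0.0205 rot [ 3.141e+00 -1.000e-03 -3.300e-02] yawrel 0.0007 F [ 4.7 -0.3  4.6] w 0.0875 q [-0.07  0.4  -0.34  0.   -0.82  1.61]
(((-8.718677520751953, -217.60791015625), (79.64630126953125, 146.18836975097656), 0.0185653418302536), np.int32(2153))
```

Request:
apply_moves([
  [1,0.008,0,0,0],
  [1,0.012,0,0,0],
  [1,0.01,0,-0.01,0],
  [1,0,0,-0.03,0],
  [1,0,0,-0.03,0],
  [1,0,0,-0.03,0],
  [1,0,0,-0.02,0],
  [1,-0.029,0.037,0,0],
  [1,-0.029,0.037,0,0],
  [1,-0.029,0.037,0,0],
  [1,0,0,0,0.12],
  [1,0,0,0,0.12],
])

```text
t: 6.85
eef_pos: [0.5058, -0.3321, 0.1388]
ee_rot: [-3.141, 0.005, -0.282]
force: [0.4, 0.4, -0.8]
width: 0.088
```

Request:
apply_moves([
  [0.25,0,0,0,0.12],
  [0.25,0,0,0,0.12],
  [0.25,0,0,0,0.12],
  [0.25,0,0,0,0.12],
  [0.25,0,0,0,0.12],
  [0.25,0,0,0,0.12],
  [0.25,0,0,0,0.12],
  [0.25,0,0,0,0.12],
  [0.25,0,0,0,0.12],
  [0.25,0,0,0,0.12],
  [0.25,0,0,0,0.01],
  [0.25,0,0,0,0],
])

```text
t: 7.85
eef_pos: [0.5081, -0.3306, 0.1389]
ee_rot: [3.138, 0.002, -1.481]
force: [-0.0, 0.1, 0.5]
width: 0.0552
```

```bash
python3 - <<'E'
from h import *
st()
f=shot("top","a5"); print(dish(f,box=(-.1,.13,-.33,-.1)))
E
```

```text
t 7.85 K [ 0.0082 -0.3132] z 0.1389 rot [ 3.138e+00  2.000e-03 -1.481e+00] yawrel -1.4471 F [-0.   0.1  0.5] w 0.0552 q [-0.26  0.28 -0.21 -0.   -1.08  0.34]
(((-9.558612823486328, -260.2854309082031), (77.29215240478516, 58.50035858154297), 2.124631643295288), np.int32(803))
```

View pics/a5.png

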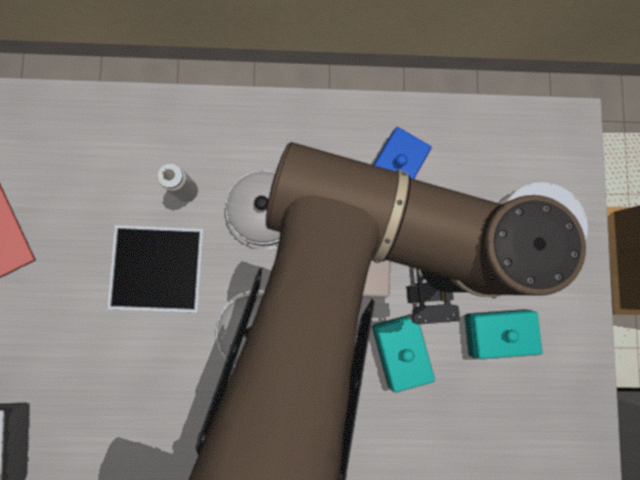

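```bash
python3 - <<'E'
from h import *
import pickle
f=pickle.load(open("top0.pkl","rb")); w=world(f); c=f["color"].astype(int); k=kf(w)
m=(c[...,1]-c[...,0]>60)&(w[...,2]>.03)
m[:,450:]=0
print(np.round(cv2.boxPoints(cv2.minAreaRect(k[m].astype(np.float32)*1000))))
E
```

```text
[[-250. -305.]
 [-223. -395.]
 [ -85. -352.]
 [-113. -263.]]
```

Request:
apply_moves([
  [0.1,0,0,0,0.062],
  [0.1,0,0,0,0.062],
  [0.1,0.01,0.008,0,0],
  [0.1,0,0,0.02,0],
  [0.1,0,0,0.02,0],
  [0.1,0,0,0.02,0],
  [0.1,0,0,0.02,0],
  [0.1,0,0,0.02,0],
  [0.1,0,0,0.011,0],
  [0.1,0,0,0.006,0],
  [0.1,0,0,0,0],
  [0.1,0,0,0,0],
])

```text
t: 8.9
eef_pos: [0.5012, -0.341, 0.0237]
ee_rot: [-3.141, -0.0, -1.607]
force: [-0.5, -0.5, 0.9]
width: 0.0487
```

```bash
python3 - <<'E'
from h import *
st()
f=shot("side","a6")
f=shot("top","a6t"); print(dish(f,box=(-.1,.13,-.33,-.1)))
E
```

```text
t 8.9 K [ 0.0016 -0.3239] z 0.0237 rot [-3.141 -0.    -1.607] yawrel -1.5724 F [-0.5 -0.5  0.9] w 0.0487 q [-0.28  0.4  -0.34  0.   -0.83  0.24]
(((-21.055505752563477, -259.94195556640625), (62.24273681640625, 55.4014892578125), 87.87966918945312), np.int32(589))
```

View pics/a6.png

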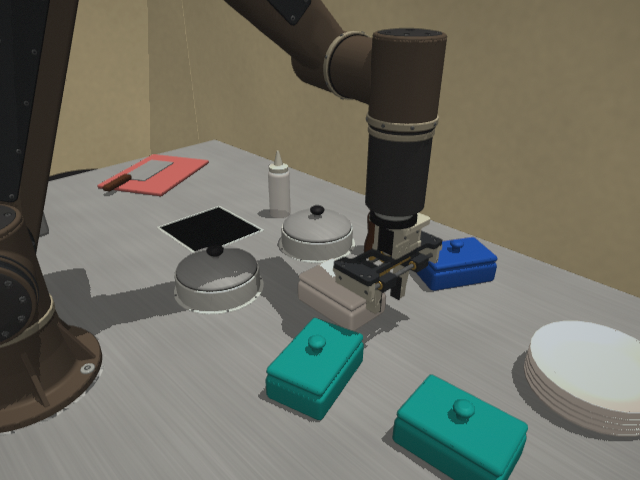

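View pics/a6t.png

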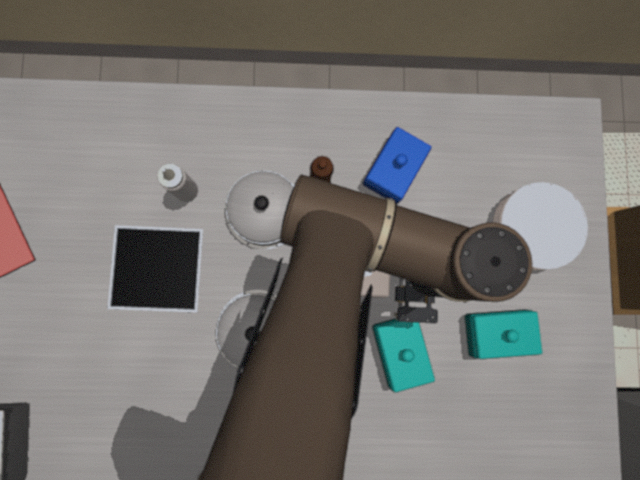

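Request:
apply_moves([
  [0.1,-0.01,0.002,0.002,0],
  [0.1,-0.007,0,0,0],
  [0.1,-0.005,0,0,0],
  [0.1,-0.004,0,0,0],
  [0.1,-0.004,0,0,0],
  [0.1,-0.005,0,0,0],
  [0.1,-0.005,0,0,0],
  [0.1,-0.005,0,0,0],
  [0.1,-0.005,0,0,0],
  [0.1,-0.005,0,0,0],
  [0.1,-0.005,0,0,0],
  [0.1,-0.005,0,0,0],
])

```text
t: 10.0
eef_pos: [0.5019, -0.2756, 0.0216]
ee_rot: [-3.141, -0.001, -1.608]
force: [-0.7, -4.8, 2.9]
width: 0.0482
```

Request:
apply_moves([
  [0.1,-0.005,0,0,0],
  [0.1,-0.005,0,0,0],
  [0.1,-0.005,0,0,0],
  [0.1,-0.005,0,0,0],
  [0.1,-0.005,0,0,0],
  [0.1,-0.005,0,0,0],
  [0.1,-0.004,0,0,0],
  [0.1,-0.004,0,0,0],
  [0.1,0,0,0,0],
])

```text
t: 10.75
eef_pos: [0.5031, -0.2371, 0.0215]
ee_rot: [-3.141, -0.0, -1.607]
force: [-0.6, -1.7, 2.8]
width: 0.0482
```

```bash
python3 - <<'E'
from h import *
import pickle
st()
f=shot("side","a7");pickle.dump(f,open("a7.pkl","wb"))
g=shot("top","a7t"); pickle.dump(g,open("a7t.pkl","wb"))
E
```

```text
t 10.75 K [-0.     -0.2199] z 0.0215 rot [-3.141 -0.    -1.607] yawrel -1.5731 F [-0.6 -1.7  2.8] w 0.0482 q [-0.09  0.33 -0.46  0.   -0.78  0.05]
```

View pics/a7.png

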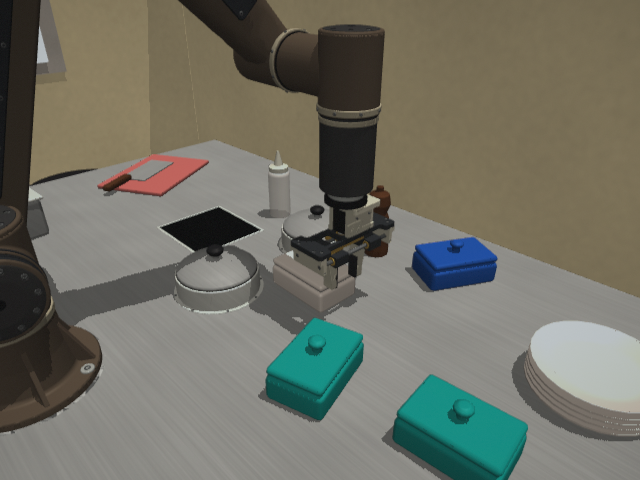

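View pics/a7t.png

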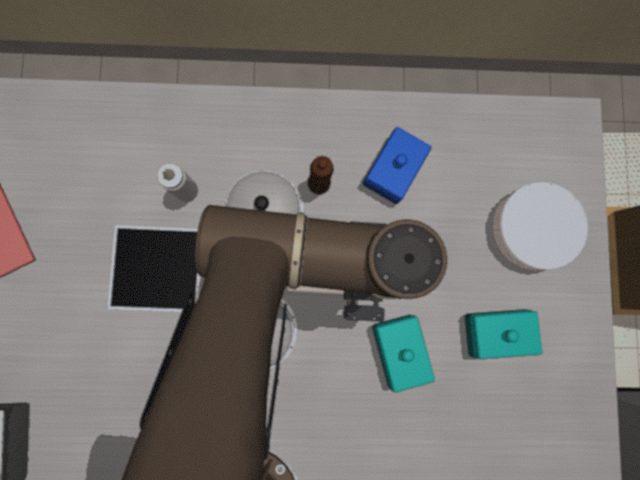

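```bash
cat >> h.py <<'E'
def sideface(f,y0,y1,guess=-.05):
    w=world(f);k=kf(w)
    m=(w[...,2]>.010)&(w[...,2]<.042)&(abs(k[...,0]-guess)<.012)&(k[...,1]>y0)&(k[...,1]<y1)
    p=k[m]; fun=lambda q:p[:,0]-q[0]-q[1]*(p[:,1]-p[:,1].mean())
    s=least_squares(fun,[guess,0],loss="soft_l1",f_scale=.001)
    print("face n",len(p),"kx at mean",s.x[0].round(4),"y mean",p[:,1].mean().round(3),"yrange",np.percentile(p[:,1],[0.5,99.5]).round(4),"slope deg",np.degrees(s.x[1]).round(2),"std",np.std(s.fun).round(4))
E
python3 - <<'E'
from h import *
import pickle
f=pickle.load(open("a7.pkl","rb"))
sideface(f,-.23,-.03)
f=pickle.load(open("side0.pkl","rb"));w=world(f)  # check: initial
k=kf(w); m=(w[...,2]>.010)&(w[...,2]<.042)&(abs(k[...,0]+.021)<.02)&(k[...,1]>-.3)&(k[...,1]<-.13)
p=k[m];print(len(p),np.degrees(np.arctan(np.polyfit(p[:,1],p[:,0],1)[0])),np.polyval(np.polyfit(p[:,1],p[:,0],1),-.2138), "expected",.0286-.05/np.cos(.085))
E
```

```text
face n 703 kx at mean -0.0491 y mean -0.149 yrange [-0.2134 -0.0665] slope deg -0.24 std 0.002
837 1.1828207987679054 -0.019401402417808994 expected -0.021581170358851473
```

```bash
python3 - <<'E'
from h import *
import pickle
f=pickle.load(open("a7.pkl","rb"))
sideface(f,-.195,-.08)
f=pickle.load(open("side0.pkl","rb"));w=world(f)
k=kf(w); m=(w[...,2]>.010)&(w[...,2]<.042)&(abs(k[...,0]+.021-(k[...,1]+.2138)*.085)<.008)&(k[...,1]>-.265)&(k[...,1]<-.16)
p=k[m];print(len(p),np.degrees(np.arctan(np.polyfit(p[:,1],p[:,0],1)[0])),np.polyval(np.polyfit(p[:,1],p[:,0],1),-.2138), "expected",.0286-.05/np.cos(.085))
E
```

```text
face n 511 kx at mean -0.0493 y mean -0.14 yrange [-0.1947 -0.0808] slope deg 0.21 std 0.001
509 4.8895906224437065 -0.0208298453864776 expected -0.021581170358851473
```

Request:
apply_moves([
  [0.1,-0.004,0,0,0],
  [0.1,-0.004,0,0,0],
  [0.1,-0.004,0,0,0],
  [0.1,-0.004,0,0,0],
  [0.1,-0.004,0,0,0],
  [0.1,-0.004,0,0,0],
  [0.1,-0.004,0,0,0],
  [0.1,-0.004,0,0,0],
  [0.1,-0.004,0,0,0],
  [0.1,-0.004,0,0,0],
  [0.1,-0.004,0,0,0],
  [0.1,0,0,0,0],
])

```text
t: 11.85
eef_pos: [0.5044, -0.1935, 0.0213]
ee_rot: [3.142, -0.0, -1.608]
force: [0.3, -2.0, 4.1]
width: 0.0483
```

```bash
python3 - <<'E'
from h import *
import pickle
st()
f=shot("side","a8");pickle.dump(f,open("a8.pkl","wb"))
sideface(f,-.15,-.035);sideface(f,-.18,.01)
E
```

```text
t 11.85 K [-0.0003 -0.1763] z 0.0213 rot [ 3.142 -0.    -1.608] yawrel -1.5735 F [ 0.3 -2.   4.1] w 0.0483 q [-0.    0.31 -0.49  0.   -0.77 -0.03]
face n 470 kx at mean -0.0494 y mean -0.095 yrange [-0.1493 -0.0357] slope deg 0.18 std 0.0011
face n 668 kx at mean -0.0491 y mean -0.105 yrange [-0.1696 -0.0226] slope deg -0.29 std 0.0022
```

View pics/a8.png

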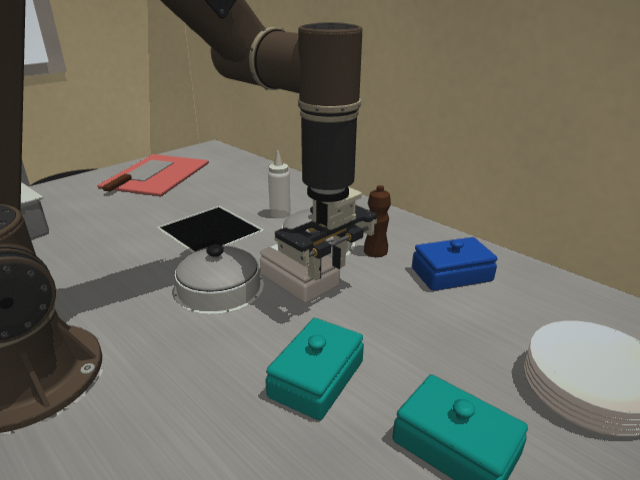

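Request:
apply_moves([
  [0.1,-0.004,0,0,-0.003],
  [0.1,-0.004,0,0,0],
  [0.1,-0.004,0,0,0],
  [0.1,-0.004,0,0,0],
  [0.1,-0.004,0,0,0],
  [0.1,-0.004,0,0,0],
])

```text
t: 12.4
eef_pos: [0.5052, -0.1702, 0.0213]
ee_rot: [3.141, -0.001, -1.605]
force: [-0.6, -6.4, 3.7]
width: 0.0479
```

Request:
apply_moves([
  [0.1,-0.004,0,0,0],
  [0.1,-0.004,0,0,0],
  [0.1,-0.004,0,0,0],
  [0.1,-0.004,0,0,0],
  [0.1,-0.004,0,0,0],
  [0.1,-0.004,0,0,0],
])

```text
t: 12.9
eef_pos: [0.5059, -0.1462, 0.0213]
ee_rot: [3.141, -0.001, -1.605]
force: [0.0, -6.0, 4.9]
width: 0.0482
```

```bash
python3 - <<'E'
from h import *
import pickle
st()
f=shot("side","a9");pickle.dump(f,open("a9.pkl","wb"))
sideface(f,-.10,-.03)
E
```

```text
t 12.9 K [-0.0004 -0.129 ] z 0.0213 rot [ 3.141e+00 -1.000e-03 -1.605e+00] yawrel -1.5707 F [ 0.  -6.   4.9] w 0.0482 q [ 0.09  0.29 -0.52  0.   -0.76 -0.13]
face n 267 kx at mean -0.0498 y mean -0.066 yrange [-0.0993 -0.0307] slope deg -0.3 std 0.001
```

View pics/a9.png

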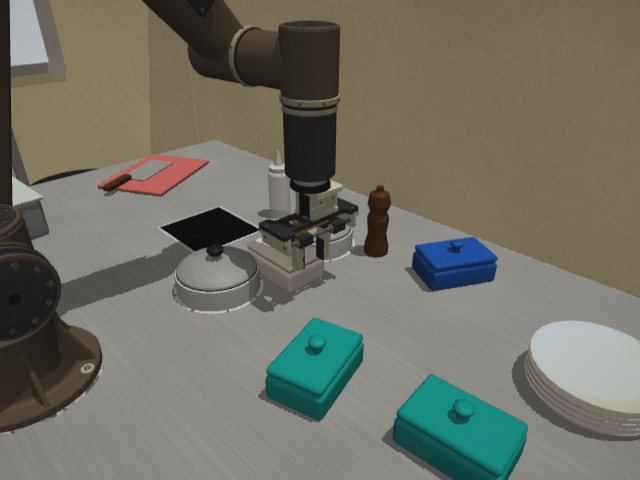

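Request:
apply_moves([
  [0.1,-0.004,0,0,0],
  [0.1,-0.004,0,0,0],
  [0.1,-0.004,0,0,0],
  [0.1,-0.004,0,0,0],
  [0.1,-0.004,0,0,0],
  [0.1,-0.004,0,0,0],
])

```text
t: 13.45
eef_pos: [0.5067, -0.1223, 0.0212]
ee_rot: [3.141, -0.001, -1.605]
force: [-0.3, -6.6, 5.1]
width: 0.0481
```

Request:
apply_moves([
  [0.1,-0.004,0,0,0],
  [0.1,-0.004,0,0,0],
  [0.1,-0.004,0,0,0],
  [0.1,-0.004,0,0,0],
  [0.1,-0.004,0,0,0],
  [0.1,-0.004,0,0,0],
])

```text
t: 13.95
eef_pos: [0.5074, -0.0983, 0.0212]
ee_rot: [3.141, -0.001, -1.605]
force: [-0.3, -6.8, 5.3]
width: 0.0485
```

```bash
python3 - <<'E'
from h import *
import pickle
st()
f=shot("side","b1")
g=shot("top","b1t");print(dish(g,box=(-.053,.053,-.1,.15)))
E
```

```text
t 13.95 K [-0.0005 -0.0811] z 0.0212 rot [ 3.141e+00 -1.000e-03 -1.605e+00] yawrel -1.5707 F [-0.3 -6.8  5.3] w 0.0485 q [ 0.19  0.28 -0.55  0.   -0.75 -0.22]Traceback (most recent call last):
  File "<stdin>", line 5, in <module>
  File "h.py", line 37, in dish
    n,l,s,_=cv2.connectedComponentsWithStats(m); i=1+np.argmax(s[1:,4])
                                                     ~~~~~~~~~^^^^^^^^^
    return _wrapfunc(a, 'argmax', axis=axis, out=out, **kwds)
    return bound(*args, **kwds)
ValueError: attempt to get argmax of an empty sequence
```

View pics/b1.png

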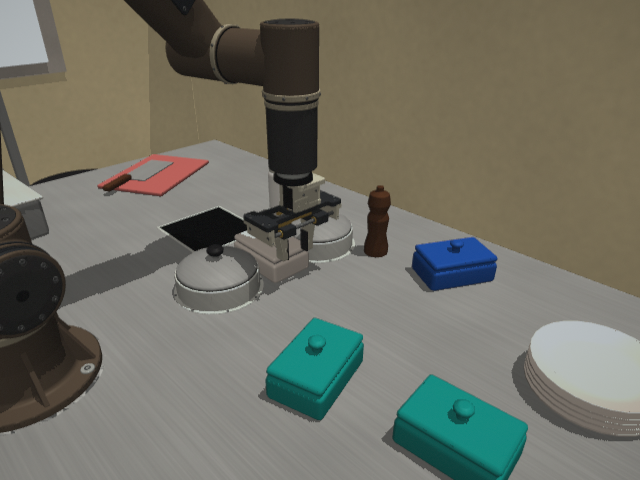

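View pics/b1t.png

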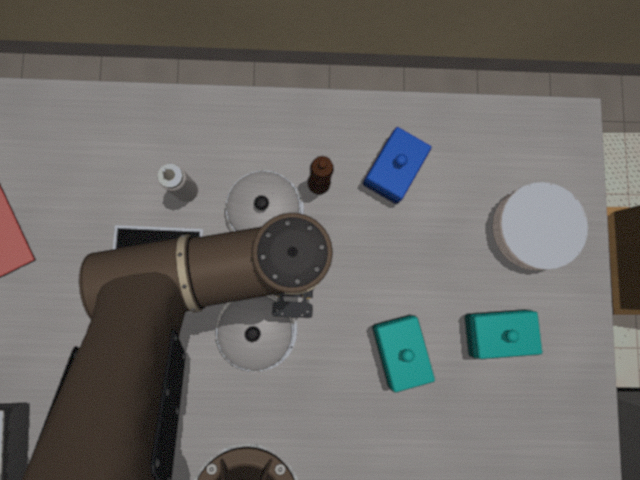

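Request:
apply_moves([
  [0.1,-0.004,0,0,0],
  [0.1,-0.004,0,0,0],
  [0.1,-0.004,0,0,0],
  [0.1,-0.004,0,0,0],
  [0.1,-0.004,0,0,0],
  [0.1,-0.004,0,0,0],
])

```text
t: 14.55
eef_pos: [0.5082, -0.0744, 0.0212]
ee_rot: [3.141, -0.001, -1.605]
force: [-0.3, -6.9, 5.4]
width: 0.0479
```

Request:
apply_moves([
  [0.1,-0.004,0,0,0],
  [0.1,-0.004,0,0,0],
  [0.1,-0.004,0,0,0],
  [0.1,-0.004,0,0,0],
  [0.1,-0.004,0,0,0],
  [0.1,-0.004,0,0,0],
])

```text
t: 15.05
eef_pos: [0.509, -0.0505, 0.0212]
ee_rot: [3.141, -0.001, -1.605]
force: [-0.2, -8.1, 4.9]
width: 0.0483
```

Request:
apply_moves([
  [0.1,-0.004,0,0,0],
  [0.1,-0.004,0,0,0],
  [0.1,-0.004,0,0,0],
  [0.1,-0.004,0,0,0],
  [0.1,-0.004,0,0,0],
  [0.1,-0.004,0,0,0],
])

```text
t: 15.55
eef_pos: [0.5097, -0.0266, 0.0212]
ee_rot: [3.141, -0.001, -1.605]
force: [-0.7, -7.0, 6.0]
width: 0.0485
```

```bash
python3 - <<'E'
from h import *
import pickle
st()
f=shot("side","b2")
f=pickle.load(open("top0.pkl","rb")); c=f["color"].astype(int)
# inner black edge at subpixel: upsample
s=cv2.resize(c.max(-1)[200:340,90:220].astype(np.float32),None,fx=8,fy=8,interpolation=cv2.INTER_CUBIC)
for t in(50,70,90):
    b=(s<t).astype(np.uint8); n,l,S,_=cv2.connectedComponentsWithStats(b); i=1+np.argmax(S[1:,4])
    cn,_=cv2.findContours((l==i).astype(np.uint8),cv2.RETR_EXTERNAL,cv2.CHAIN_APPROX_NONE); cn=max(cn,key=cv2.contourArea)[:,0].astype(float)
    uv=np.c_[(cn[:,0]+.5)/8-.5+90,(cn[:,1]+.5)/8-.5+200]
    print(t,cv2.minAreaRect((kf(rayz(f,uv,0.))*1000).astype(np.float32)))
E
```

```text
t 15.55 K [-0.0007 -0.0093] z 0.0212 rot [ 3.141e+00 -1.000e-03 -1.605e+00] yawrel -1.5708 F [-0.7 -7.   6. ] w 0.0485 q [ 0.33  0.27 -0.56  0.   -0.74 -0.37]
50 ((-11.098251342773438, 239.37857055664062), (175.11660766601562, 185.15655517578125), 0.764931321144104)
70 ((-11.049087524414062, 239.3511962890625), (176.8749237060547, 186.9273681640625), 0.7591361403465271)
90 ((-11.07763671875, 239.40725708007812), (178.69114685058594, 188.6017303466797), 0.7646661400794983)
```

View pics/b2.png

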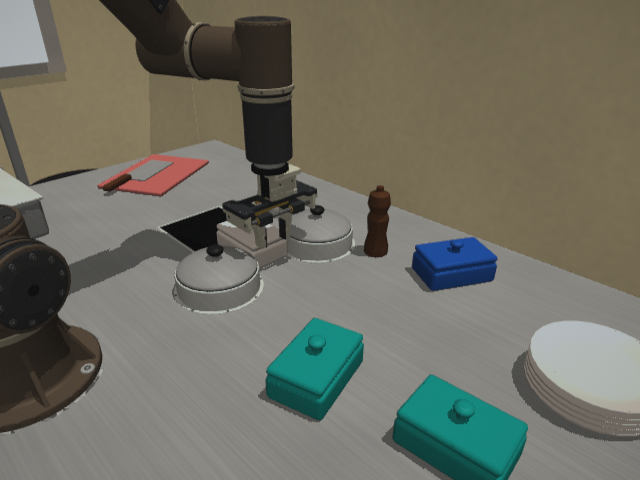

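Request:
apply_moves([
  [0.1,-0.005,0,0,0],
  [0.1,-0.005,0,0,0],
  [0.1,-0.005,0,0,0],
  [0.1,-0.005,0,0,0],
  [0.1,-0.005,0,0,0],
  [0.1,-0.005,0,0,0],
  [0.1,-0.005,0,0,0],
  [0.1,-0.005,0,0,0],
  [0.1,-0.005,0,0,0],
  [0.1,-0.005,0,0,0],
  [0.1,-0.005,0,0,0],
  [0.1,-0.005,0,0,0],
])

```text
t: 16.6
eef_pos: [0.5115, 0.0331, 0.0212]
ee_rot: [3.14, -0.001, -1.605]
force: [-0.4, -7.6, 6.0]
width: 0.048
```

Request:
apply_moves([
  [0.1,-0.005,0,0,0],
  [0.1,-0.005,0,0,0],
  [0.1,-0.005,0,0,0],
  [0.1,-0.005,0,0,0],
  [0.1,-0.005,0,0,0],
  [0.1,-0.005,0,0,0],
  [0.1,-0.005,0,0,0],
  [0.1,-0.005,0,0,0],
  [0.1,-0.005,0,0,0],
  [0.1,-0.005,0,0,0],
  [0.1,-0.005,0,0,0],
  [0.1,-0.005,0,0,0],
])

```text
t: 17.6
eef_pos: [0.5134, 0.0927, 0.0212]
ee_rot: [3.14, -0.002, -1.605]
force: [-0.4, -9.1, 7.3]
width: 0.0484
```

```bash
python3 - <<'E'
from h import *
st()
f=shot("side","b3"); sideface(f,.08,.24)
f=shot("top","b3t")
E
```

```text
t 17.6 K [-0.0011  0.1101] z 0.0212 rot [ 3.140e+00 -2.000e-03 -1.605e+00] yawrel -1.5709 F [-0.4 -9.1  7.3] w 0.0484 q [ 0.56  0.29 -0.53  0.   -0.75 -0.59]
face n 354 kx at mean -0.0501 y mean 0.17 yrange [0.1148 0.2389] slope deg -0.86 std 0.0025
```

View pics/b3.png

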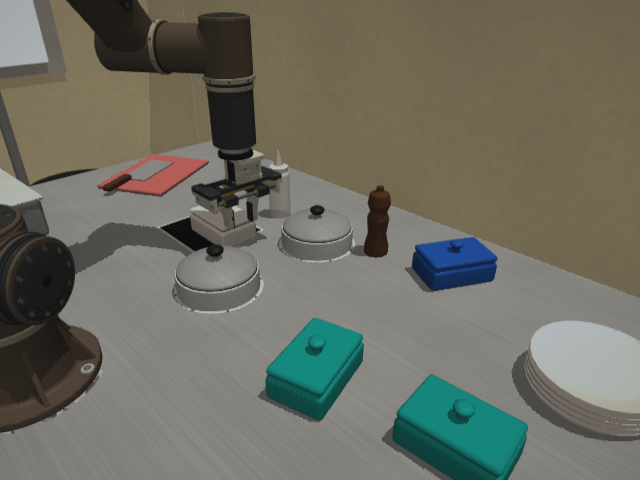

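View pics/b3t.png

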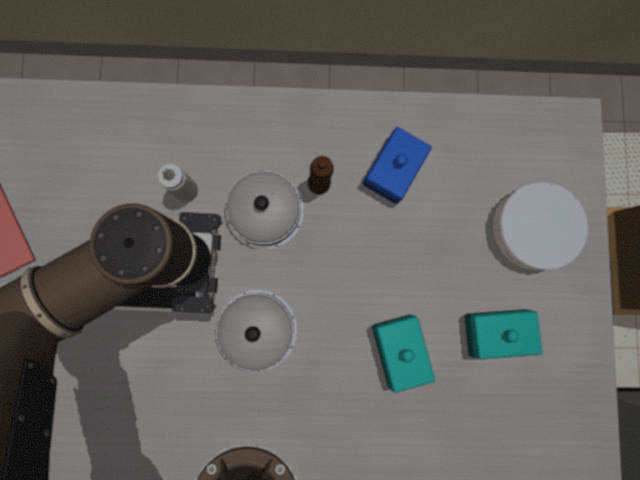

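Request:
apply_moves([
  [0.1,-0.005,0,0,0],
  [0.1,-0.005,0,0,0],
  [0.1,-0.005,0,0,0],
  [0.1,-0.005,0,0,0],
  [0.1,-0.005,0,0,0],
  [0.1,-0.005,0,0,0],
  [0.1,-0.005,0,0,0],
  [0.1,-0.005,0,0,0],
  [0.1,-0.004,0,0,0],
  [0.1,-0.003,0,0,0],
  [0.1,0,0,0,0],
])

```text
t: 18.62
eef_pos: [0.515, 0.14, 0.0211]
ee_rot: [3.14, -0.002, -1.605]
force: [-1.4, -5.9, 8.4]
width: 0.0483
```

Request:
apply_moves([
  [0.1,0.01,0,0,0],
  [0.1,0.02,0,0,0],
  [0.1,0.01,0,-0.01,0],
  [0.1,0,0,-0.03,0],
  [0.1,0,0,-0.03,0],
  [0.1,0,0,-0.03,0],
  [0.1,0,0,-0.03,0],
  [0.1,0.02,0,-0.03,0],
  [0.1,0.03,0,0,0],
  [0.1,0.04,0,0,0],
  [0.1,0.04,0,0,0],
  [0.1,0.03,0,0,0],
])

```text
t: 19.62
eef_pos: [0.5081, -0.0609, 0.1819]
ee_rot: [-3.141, 0.001, -1.605]
force: [-0.2, -0.9, -1.1]
width: 0.0478
```

Request:
apply_moves([
  [0.1,0.03,0,0,0],
  [0.1,0.03,0,0,0],
  [0.1,0.03,0,0,0],
  [0.1,0.03,0,0,0],
  [0.1,0,0,0,0],
  [0.1,0,0,0,0],
])

```text
t: 20.12
eef_pos: [0.5042, -0.1801, 0.1812]
ee_rot: [3.141, 0.001, -1.608]
force: [1.5, 0.4, -0.7]
width: 0.0482
```

```bash
python3 - <<'E'
from h import *
st()
f=shot("side","b4"); 
f=shot("top","b4t"); print(dish(f,box=(-.15,.1,.1,.4)))
E
```

```text
t 20.12 K [-0.0009 -0.163 ] z 0.1812 rot [ 3.141e+00  1.000e-03 -1.608e+00] yawrel -1.574 F [ 1.5  0.4 -0.7] w 0.0482 q [ 0.02  0.13 -0.3  -0.   -1.13 -0.06]Traceback (most recent call last):
  File "<stdin>", line 4, in <module>
  File "h.py", line 37, in dish
    n,l,s,_=cv2.connectedComponentsWithStats(m); i=1+np.argmax(s[1:,4])
                                                     ~~~~~~~~~^^^^^^^^^
    return _wrapfunc(a, 'argmax', axis=axis, out=out, **kwds)
    return bound(*args, **kwds)
ValueError: attempt to get argmax of an empty sequence
```

View pics/b4.png

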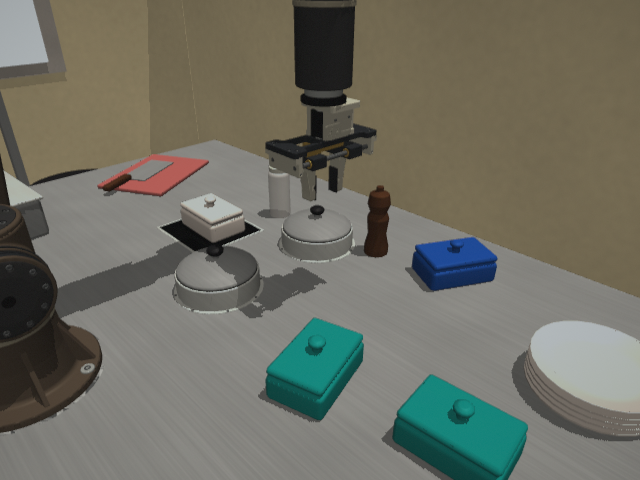

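View pics/b4t.png

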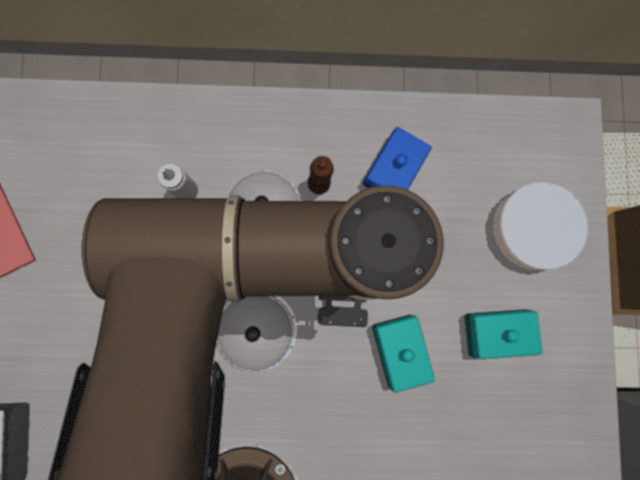

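```bash
python3 - <<'E'
from h import *
f=shot("side","b5"); 
print(dish(f,lo=.054,hi=.068,box=(-.15,.1,.1,.4)))
g=kf(rayz(f,[[161,230],[262,229]],0.));print(g)
E
```

```text
(((-2.7663497924804688, 236.692626953125), (95.02323913574219, 147.715087890625), 0.5932459235191345), np.int32(944))
[[-0.10644855  0.31477184]
 [ 0.08512221  0.14612732]]
```

```bash
python3 -c "
from station import job
print(job.job_done())"
```

```text
the job is handed in; nothing more can be done
None
```

The dish now stands wholly on the black warming glass, and the job is handed in at about 20 s of the 64 s allowed.

**What I did:** With the open fingers on the dish's far side, I pushed it about 28 mm sideways and turned it about 5° to line it up with the gap. Then I pushed it from behind with both fingers, narrow end first, straight through the gap and onto the glass. The horizontal push force I read stayed between about 2 and 9 N, with no jump in the gap. After that I backed off, raised the gripper and moved it away.

**Last checks:**
- **Dish on the glass:** The last side-camera fit puts the dish about 8 mm sideways and 3 mm lengthwise from the middle of the glass, turned less than 1°. That leaves about 17 to 22 mm of glass at the ends and 32 to 48 mm at the sides.
- **Mill and squeeze bottle:** Both look to be where they started in the final top picture. I judged this by eye and did not measure it.
- **Check that failed:** The final fit from the top camera found no dish because the arm blocked its view. The final dish position therefore rests on the side camera, which earlier agreed with the top camera to within about 1 mm.

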